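# Refit the linch pin on the bench nipper's pivot shaft

## Task

The lever of the bench gate nipper turns on a thick pivot shaft that has nothing to stop it walking out. Take the linch pin (the one with the wire loop) out of the wooden block, find the cross hole in the near end of the shaft with its nose - the shaft may be rolled, so feel for the hole and turn it upright gently, never forcing it - push the pin fully home with its loop pointing away from the washer, then swing the loop down over the shaft end until it snaps shut, and let go. Leave the two spare pins, the marker and the red side cutters where they are.

Things in the scene. Friction and masses are not known exactly. Their poses are not given: they have to be found in the camera images.
- gate_nipper: Bench gate nipper, fixed: grey base plate 110 x 150 x 10 mm, fork of two cheeks, lever with ribbed black grip running to the -y side, blades under it. Origin: on the table under the fork's middle; x runs along the pivot shaft from its free end (nearer the robot) to its head, z up. Cheeks and washer reach 95 mm up, the lever grip 105 mm. Over 25 N of push on any part of it is forcing.
- cross_hole (a point): Fixed point on the pivot shaft's axis at the middle of its cross hole, 72 mm above the table; axes as the nipper's. Steel shaft, 30 mm thick, level along x: its free end lies 14 mm to -x, the washer's face (42 mm wide) 10.5 mm to +x. The hole, 9 mm wide, goes through the shaft square to its axis. The shaft can roll about x; this point does not roll with it.
- shaft_end (a point): Centre of the shaft's free end face. The shaft rolls against a drag of 0.06 N m and stays where left. It starts rolled up to 0.7 rad either way (not measured): the hole's upper mouth lies up to 9.7 mm to +y or -y of the shaft's top line, facing sideways. The pin's pilot nose over the mouth sinks 3 mm or more below the shaft's round surface; there, moved sideways, it rolls the shaft.
- pin_grip (a point): Centre of the linch pin's flat serrated steel grip, 14 mm (x) by 12 mm (y), 18 mm high; grip it across its y faces. z along the pin, nose at -z; its open loop points to its -x. The pin (about 70 g) stands in one of the block's holes. Below this point: loop hinge 13 mm, underside of the 15 mm wide shoulder 19 mm (rests on block or shaft). Home in the shaft, this point is 34 mm above cross_hole.
- pin_nose (a point): Tip of the linch pin, 59 mm below pin_grip on the pin's axis. The shank is 8 mm thick and ends in a pilot nose 4.8 mm thick and 3 mm long, widening over the next 4 mm to the shank. The pilot plays 2.1 mm to each side in the hole, the shank 0.5 mm, so the hole must stand upright for the shank to enter.
- loop_end (a point): Middle of the far side of the linch pin's round wire loop (54 mm across, wire 4 mm thick), 50 mm from the loop's hinge.
- loop (a joint): Angle of the wire loop, rad: 0 open (level, to the pin's -x), growing as its far side swings down towards the nose, 1.45 shut at its stop. A spring holds it open, resists with up to 3.5 N at the far side, goes over centre at 0.7 and then snaps shut by itself. It can only shut round the shaft's free end; with the loop shut the pin cannot enter the shaft.
- pin_block: Wooden parking block 44 x 104 x 44 mm, fixed, with three 10.5 mm holes in a row along its y axis at -34, 0 and +34 mm; origin at the centre of its underside.
- spare_pin_a: Bystander: plain headed spare pin without loop standing in the block; head 15 mm wide, 6 mm high above the block. Origin under its head.
- spare_pin_b: Bystander: second plain spare pin, the same as the first.
- marker: Bystander: black marker standing upright, 18 mm thick, 128 mm high; origin at its foot.
- side_cutters: Bystander: side cutters with red handles lying flat, 129 x 56 x 13 mm; origin at the middle, on the table.

How it is judged (in metres and radians):
On the way:
1. the linch pin is fully home in the cross hole with its loop still open (horizontal distance between pin_grip and cross_hole below 0.005 m and z of pin_grip in the frame of cross_hole below 0.037 m and angle between pin_grip's own z axis and vertical below 0.15 rad and value of joint loop below 0.4 rad), for 0.2 s.
At the end, for the whole second after the job is handed in: The pin stands through the cross hole, fully home (grip centre no more than 37 mm above the shaft axis, 34 mm being ideal), upright within 0.15 rad and within 5 mm of the hole's place; the loop is shut (over 1.3 rad) with its far side below the shaft; nothing is held (horizontal distance between pin_grip and cross_hole below 0.005 m and z of pin_grip in the frame of cross_hole below 0.037 m and angle between pin_grip's own z axis and vertical below 0.15 rad and value of joint loop above 1.3 rad and z of loop_end in the frame of cross_hole below -0.016 m); the robot touches nothing.
It fails at once if more than 25 N on the nipper or its shaft (contact force between gate_nipper and anything else above 25 N).
It fails at once if a bystander is moved by more than 25 mm (distance of any of spare_pin_a, spare_pin_b, marker, side_cutters from where it was at the start of the episode above 0.025 m).
It also fails if it takes over 72 s, if anything falls off the work surface, if the arm or the gripper's body presses on something with over 40 N, if the wrist force passes 120 N, or if a joint passes its speed limit or range.

## Robot

A 6-joint arm with a two-finger parallel gripper is mounted at the origin on a cart in front of the work surface, level with it; the furniture and walls round the work are solid. World frame = base frame: x ahead of the robot, y to its left, z up, the work surface at z = 0. Lengths are in m, angles in degrees, forces in N, time in s.
With the tool pointing down it reaches from about 0.3 to 0.775 m from the base axis. Payload 14.6 kg.
Tool frame: the origin (TCP) lies on the mounting face of the last link; the fingertips stand ahead of it and the grasp point (between the pads) lies 155 mm ahead of it (env.tip_reach is the z of the fingertips in the tool frame, in m); z points along the fingers, y is the line along which they close (so a half turn about z gives the same grasp; the last joint's range is limited). The gripper opens to 85 mm and grips with 20 to 120 N. Pads are 22 mm wide; open, the fingers measure 114 mm over their backs; the gripper's body (76 mm by 85 mm) begins 54 mm behind the grasp point. The pads swing forward as they close: fully open they stand 13 mm farther back than shut.
Start: joints at [-76.352, 17.183, 87.147, -0, 75.671, -3.816], TCP at [0.165, -0.525, 0.405] pointing down, gripper open.
Joint ranges: [-173.82, 173.82], [-45.26, 126.66], [13.44, 144.39], [-59.66, 239.66], [0, 175.72], [-146.38, 146.38]. Speed limits (degrees/s): [127.2, 127.2, 147.25, 180, 180, 180].

## Interface

Orientations are given as [roll, pitch, yaw] about the fixed x, y, z axes, in that order (R = Rz(yaw) Ry(pitch) Rx(roll)).
In Python, from plant import sensors, optics, job, env gives the robot as it stands.
- The arm moves only by the tool move_arm, never from a script. Its argument "targets" is one flat list of numbers, 7 for each row, row after row: the turn, a rotation vector about the tool's x, y, z in rad, then the shift along the tool's x, y, z in cm, then the opening, from -1 (shut) to 1 (fully open). In form: [rx, ry, rz, tx, ty, tz, gripper, rx, ry, rz, tx, ty, tz, gripper, ...]. A call has 1 to 12 rows; each row shifts and turns the commanded pose from where the row before left it, along the tool's axes as they then stand; what a row does not reach is not made up. A row lasts 1/12 s, in which the tool goes at most 41.7 mm and 7.16 degrees, less where a joint would pass 70% of its speed; a pose out of reach is approached as far as the arm can. A call with a gripper value outside its range is refused whole. The fingers move at their own pace and stop on an object; "force" is the grip in N (left out, the last holds). Time passes only in rows, so rows that do not move let the fingers close. It gives the time, the measured TCP pose, the force, the opening and the grip force at its end, in the units of the state.
- sensors.get_state(): the state, without advancing time (a new reading comes with each control period).
- optics.capture(name): name is "scene" or "top" or "wrist"; returns a dict with "img" (400x640x3 uint8, blue, green, red), "depth" (400x640 float32, m along the optical axis (not along the pixel's ray), 0 where there is no reading), "fovy" (degrees; the focal length in pixels is half the picture's height over the tangent of half this angle, whatever the lens; pixels are square), "cx", "cy" (the principal point, pixels), "eye" and "rotation" of the camera in the world; the wrist camera has in their place "hand_eye" (4x4, takes a point from camera to tool coordinates, whose origin is the TCP and whose axes are the flange's). Camera axes: x right, y down, z forward; pixel columns grow to the right and rows downward; lengths in m; the calibration is good to about 2 mm. A picture is of the moment at which its call begins: read the wrist's pose just before it.
- job.close_job(): hands the job in; it is judged then, once.
The state is a dict: "t": time; "joints": joint angles; "dq": joint speeds; "joint_efforts": joint torques, N m; "position": TCP position; "eef_rot": TCP orientation; "contact_force": force on the tool from outside, world axes, zero at the start; "moment": the same for the moment, N m; "gripper_width": finger opening in m; "grip_force": force on a finger pad.
Only numpy, scipy, OpenCV 4.12 (cv2) and the standard library are available. Lean on these libraries where they do the work, as an engineer would, in place of code of your own. Each camera call takes 0.05 s, during which the arm holds its last target. There are 200 camera calls.

## Working session

There is one attempt and no reset: what is moved stays moved. The work goes in short steps, Python scripts to look and compute and a tool call to move; the robot and the scene stay as the last step left them, time stands still between calls to the robot, and variables do not carry over. Pictures are saved under pics/ and viewed, at most 10 in all, crops included, and the job is handed in when it is done.

Besides the shell and the picture viewer there is one more tool, called after "Call:" as a command line: name --argument value ..., lists and objects as JSON in quotes. move_arm: Moves the arm, as the interface text tells. Its arguments: {"type":"object","properties":{"targets":{"type":"array","items":{"type":"number"}},"force":{"type":"number"}},"required":["targets"]}

```bash
mkdir -p pics
cat > h.py <<'E'
import numpy as np, cv2
from scipy.spatial.transform import Rotation as R
from plant import sensors, optics, job, env
def cam(n):
    s=sensors.get_state(); c=optics.capture(n)
    f=200/np.tan(np.radians(c['fovy'])/2)
    if n=='wrist':
        T=np.eye(4);T[:3,:3]=R.from_euler('xyz',s['eef_rot'],degrees=True).as_matrix();T[:3,3]=s['position']
        T=T@np.array(c['hand_eye'])
    else:
        T=np.eye(4);T[:3,:3]=np.array(c['rotation']).reshape(3,3);T[:3,3]=c['eye']
    d=c['depth'];v,u=np.mgrid[:400,:640]
    P=np.stack([(u-c['cx'])/f*d,(v-c['cy'])/f*d,d],-1)@T[:3,:3].T+T[:3,3]
    P[d==0]=np.nan
    return c['img'],P,T,f,c
E
python3 - <<'E'
from h import *
print(sensors.get_state(), env.tip_reach)
for n in('scene','top'):
    im,P,T,f,c=cam(n);cv2.imwrite(f'pics/{n}.png',im);np.savez(f'{n}.npz',im=im,P=P,T=T,f=f,cx=c['cx'],cy=c['cy']);print(n,T.round(3),f)
E
```

```text
{'t': 0.0, 'joints': array([-7.63542288e+01,  1.72148325e+01,  8.71807583e+01,  9.56582643e-04,
        7.56704624e+01, -3.81700242e+00]), 'dq': array([ 0.02983235, -0.01997377, -0.01871099, -0.02549839,  0.0080067 ,
       -0.00853669]), 'joint_efforts': array([-4.21554549e-03, -5.43496406e+01, -3.61794305e+01, -2.60113566e-04,
        3.93349314e-03, -3.47270304e-05]), 'position': array([ 0.16502666, -0.52461876,  0.40412544]), 'eef_rot': array([-1.79934155e+02, -5.32165125e-03,  1.74625333e+01]), 'contact_force': array([-0.08552162,  0.12141395, -0.64442913]), 'moment': array([-0.02374535,  0.01283142,  0.02600711]), 'grip_force': 0.0, 'gripper_width': 0.08529876310759128} 0.1734Traceback (most recent call last):
  File "<stdin>", line 4, in <module>
  File "h.py", line 11, in cam
    T=np.eye(4);T[:3,:3]=np.array(c['rotation']).reshape(3,3);T[:3,3]=c['eye']
                         ~~~~~~~~~~~~~~~~~~~~~~~~~~~~~~~^^^^^
ValueError: cannot reshape array of size 3 into shape (3,3)
```

```bash
sed -i "s/np.array(c\['rotation'\]).reshape(3,3)/R.from_euler('xyz',c['rotation'],degrees=True).as_matrix()/" h.py
python3 - <<'E'
from h import *
for n in('scene','top'):
    im,P,T,f,c=cam(n);cv2.imwrite(f'pics/{n}.png',im);np.savez(f'{n}.npz',im=im,P=P,T=T,f=f,cx=c['cx'],cy=c['cy']);print(n,c['rotation'],T.round(3),f)
    print(P[::80,::100].round(3)[...,2])
E
```

```text
scene [-1.18900688e+02  6.62736561e-02 -3.46534062e+01] [[ 0.823 -0.276  0.497  0.048]
 [-0.569 -0.397  0.72  -0.892]
 [-0.001 -0.875 -0.483  0.498]
 [ 0.     0.     0.     1.   ]] 378.9608666201968
[[   nan  0.485  0.486  0.436  0.457  0.465  0.471]
 [-0.039  0.332  0.424  0.114  0.251  0.305  0.34 ]
 [ 0.229  0.169  0.336 -0.001  0.076  0.125  0.196]
 [-0.001  0.026 -0.201  0.004 -0.001 -0.001  0.037]
 [-0.592 -0.161 -0.69  -0.001 -0.002 -0.001  0.005]]
top [-173.81386617   -1.59794827  -89.00510587] [[ 0.017 -0.994  0.108  0.413]
 [-0.999 -0.02  -0.026 -0.27 ]
 [ 0.028 -0.108 -0.994  0.928]
 [ 0.     0.     0.     1.   ]] 382.79970155313094
[[-0.428  0.202  0.209  0.222  0.229  0.24   0.252]
 [-0.748 -0.749  0.147  0.076 -0.001 -0.002 -0.001]
 [-0.489 -0.752 -0.     0.064  0.002 -0.002  0.   ]
 [-0.198 -0.064  0.01   0.047 -0.001 -0.    -0.001]
 [-0.198 -0.108 -0.652 -0.748 -0.75  -0.748 -0.756]]
```

View pics/scene.png

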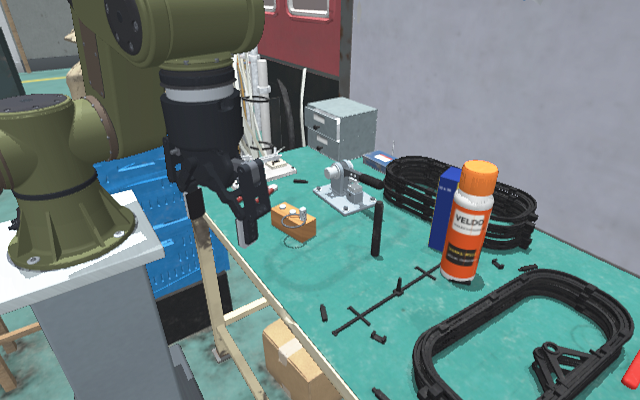

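View pics/top.png

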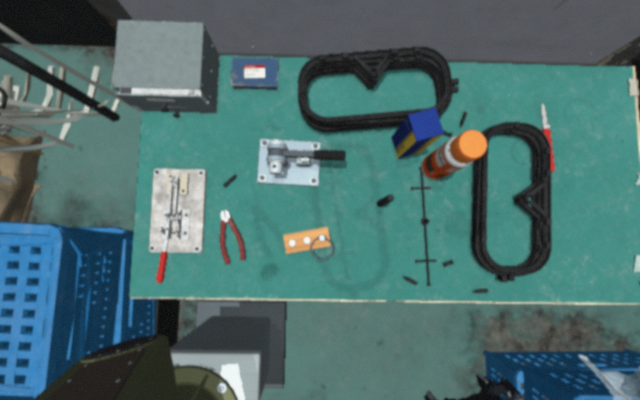

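Run:
```python
from h import *
a=np.load('top.npz');im=a['im'];P=a['P']
c1=cv2.resize(im[222:272,270:345],None,fx=5.3,fy=5.3,interpolation=2)
c2=cv2.resize(im[132:192,250:350],None,fx=4,fy=4,interpolation=2)
o=np.zeros((510,800,3),np.uint8);o[:c1.shape[0],:c1.shape[1]]=c1;o[267:267+240,:400]=c2
b=np.load('scene.npz');c3=cv2.resize(b['im'][150:250,260:400],None,fx=2.85,fy=2.85,interpolation=2);o[:c3.shape[0],400:400+c3.shape[1]]=c3[:,:400]
cv2.imwrite('pics/crop.png',o)
for n,Q in(('top',P),('scene',b['P'])):
  m=(Q[...,2]>.035)&(Q[...,2]<.052)&(Q[...,0]<.41)&(Q[...,0]>.25)&(Q[...,1]>-.4)&(Q[...,1]<-.1)
  print(n,m.sum(), cv2.minAreaRect((Q[m][:,:2]*1000).astype(np.float32)))
  m=(Q[...,2]>.004)&(Q[...,2]<.016)&(Q[...,0]<.65)&(Q[...,0]>.42)&(Q[...,1]>-.34)&(Q[...,1]<-.08)
  print(n,m.sum(), cv2.minAreaRect((Q[m][:,:2]*1000).astype(np.float32)))
print('block heights');print((P[226:260:2,282:336:3,2]*1000).round(0))
print((P[226:260:8,282:336:6,:2]*1000).round(0).tolist())
print('nip z');print((P[138:188:3,256:350:4,2]*1000).round(0))
```

```text
top 397 ((389.850341796875, -268.8124694824219), (38.333560943603516, 109.79522705078125), 0.987121045589447)
top 1675 ((538.8240356445312, -197.7847900390625), (227.1575927734375, 244.1200408935547), 3.047102212905884)
scene 366 ((388.7393798828125, -268.894775390625), (112.24436950683594, 41.93317413330078), 89.76097869873047)
scene 920 ((532.8778076171875, -196.20785522460938), (230.49560546875, 235.15248107910156), 1.2073357105255127)
block heights
[[-1.  1. -1.  0.  0. -3.  2.  3.  4. -2. -3.  2.  1.  3.  0. -1. -1. -2.]
 [-2. -0. -3. -1. -1.  2. -0.  1. -2.  1.  3.  0. 43. 45. 44. 45. -3.  0.]
 [nan -0. -1.  0.  1. -1. -2.  0. 46. 44. 43. 42. 41. 44. 45. 46. -0.  1.]
 [ 0.  3. -2. -0. 43. 45. 42. 43. 45. 45. 46. 44. 45. 42. 43. 42.  2. -2.]
 [-2. 42. 46. 43. 43. 49. 45. 42. 45. 45. 42. 44. 46. 72. 44. 41.  1.  0.]
 [ 2. 43. 44. 42. 44. 45. 44. 44. 43. 43. 40. 45. 50. 72. 71. 46. -3.  0.]
 [-1. 43. 44. 45. 43. 43. 47. 43. 48. 47. 46. 43. 52. 72. 70. 50.  0. -1.]
 [ 1. 44. 45. 50. 53. 46. 47. 41. 48. 50. 44. 51. 47. 72. 44. 45. 52.  0.]
 [ 0. 43. 46. nan 49. 49. 45. 45. 50. 43. 5
[... 2840 characters left out ...]
.   9.  10.  12.   8.
    7.  12.   1.   1.  nan  -0.   1.   1.  -1.  -3.]
 [ -0.  10.  14.   9.   9.  11.   9.  10.   8.  11.  10.  10.  12.  10.
   11.   8.   0.   2.   1.  -2.   3.   0.  -1.  -1.]
 [  1.  19.  16.  11.  11.   8.  12.  12.  12.   9.  12.   7.  10.  10.
   11.  10.   2.  -0.  -2.  -5.  -0.  -1.   0.  -0.]
 [  1.  13.   9.  10.  12.   9.   9.   9.  11.  13.  10.  13.  12.   7.
   15.   8.   4.   1.  -2.   1.   3.  -1.  -0.  -0.]
 [ -1.  -2.  -3.  -0.   6.   7.   8.   7.   7.  11.   8.  11.   6.  11.
   10.   9.   0.  -2.  -1.  -3.   2.  -0.   1.  -0.]
 [ -3.  -2.  -2.  -1.   3.   0.   1.  -2.  -1.  -3.  -1.  -3.  -2.  -1.
   -0.  -3.  -1.  -3.  -1.   2.  -0.   1.  -3.  -1.]]
```

View pics/crop.png

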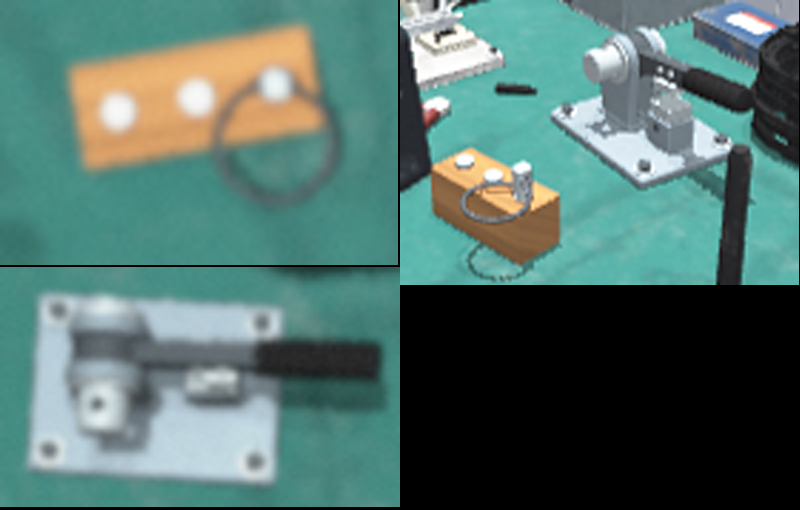

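Run:
```python
from h import *
a=np.load('top.npz');b=np.load('scene.npz')
for n,Q in(('top',a['P']),('scene',b['P'])):
  X,Y,Z=Q[...,0],Q[...,1],Q[...,2]
  m=(Z>.066)&(Z<.085)&(X<.44)&(X>.36)&(Y>-.36)&(Y<-.2); print(n,'pin top',m.sum(),Q[m].mean(0).round(4),Q[m].min(0).round(4),Q[m].max(0).round(4))
  m=(Z>.048)&(Z<.056)&(X<.385)&(X>.3)&(Y>-.36)&(Y<-.26); q=Q[m][:,:2]
  if m.sum()>8: s=np.linalg.lstsq(np.c_[2*q,np.ones(len(q))],(q**2).sum(1),rcond=None)[0]; print('ring',m.sum(),s[:2],np.sqrt(s[2]+s[:2]@s[:2]))
  m=(Z>.006)&(Z<.014)&(X<.62)&(X>.47)&(Y>-.31)&(Y<-.13)
  k=cv2.morphologyEx(m.astype(np.uint8),cv2.MORPH_OPEN,np.ones((3,3)))>0
  nn,l,st,_=cv2.connectedComponentsWithStats(k.astype(np.uint8)); i=1+st[1:,4].argmax(); print('plate',cv2.minAreaRect((Q[l==i][:,:2]*1000).astype(np.float32)))
  m=(Z>.065)&(X<.62)&(X>.47)&(Y>-.225)&(Y<-.13); print('fork',Q[m].min(0),Q[m].max(0))
print(cam('wrist')[4]['hand_eye'])
T=a['T'];f=a['f']
def ray(u,v,z):
  d=T[:3,:3]@[(u-a['cx'])/f,(v-a['cy'])/f,1]; return T[:3,3]+d*(z-T[2,3])/d[2]
print('hole',ray(274.2,166,.087),'edges',ray(269.8,166,.072),ray(282,166,.072))
```

```text
top pin top 36 [ 0.421  -0.2964  0.0716] [ 0.414  -0.3019  0.0684] [ 0.4274 -0.2906  0.0754]
ring 42 [ 0.39564523 -0.2970963 ] 0.024157228828177314
plate ((582.4776000976562, -214.6624755859375), (149.66107177734375, 68.86141967773438), 87.78941345214844)
fork [ 0.56233411 -0.2245173   0.06522752] [ 0.61976641 -0.16759499  0.09672665]
scene pin top 28 [ 0.4176 -0.2992  0.0699] [ 0.4115 -0.3055  0.0667] [ 0.4256 -0.2932  0.0723]
ring 34 [ 0.39270157 -0.29844834] 0.023762747192917592
plate ((582.9217529296875, -217.21182250976562), (150.259033203125, 75.8025131225586), 88.59056091308594)
fork [ 0.55942948 -0.22471887  0.06500403] [ 0.61989585 -0.17521543  0.09468656]
[[-3.58017033e-05 -9.53344299e-01 -3.01885155e-01  7.78232560e-02]
 [ 9.99999892e-01 -1.73930345e-04  4.30673060e-04  8.25853863e-04]
 [-4.63086695e-04 -3.01885107e-01  9.53344202e-01  3.04345957e-02]
 [ 0.00000000e+00  0.00000000e+00  0.00000000e+00  1.00000000e+00]]
hole [ 0.57568201 -0.18787042  0.087     ] edges [ 0.5783662  -0.17648596  0.072     ] [ 0.57899486 -0.20400756  0.072     ]
```

Call:
move_arm --targets '[0,0,0.115,0,0,0,1,0,0,0.115,0,0,0,1,0,0,0.11,0,0,0,1,0,0,0,2.4,-2,0.1,1,0,0,0,2.4,-2,0.1,1,0,0,0,2.4,-2,0.1,1,0,0,0,2.4,-2,0.1,1,0,0,0,2.4,-2,0.1,1,0,0,0,2.4,-2,0.1,1,0,0,0,2.4,-2,0.1,1,0,0,0,2.4,-2,0.1,1,0,0,0,2.4,-2,0.1,1]'

```text
t: 1.2
position: [0.3883, -0.3512, 0.3956]
eef_rot: [-180.0, 0.0, -2.0]
contact_force: [-0.1, 0.5, -1.3]
gripper_width: 0.0855
grip_force: 0.0
```

Call:
move_arm --targets '[0,0,0,2.4,-2,0.1,1,0,0,0,2.4,-2,0.1,1,0,0,0,2.4,-2,0.1,1,0,0,0,2.4,-2,0.1,1,0,0,0,2.4,-2,0.1,1,0,0,0,2.4,-2,0.1,1,0,0,0,2.4,-2,0.1,1,0,0,0,2,-1.6,0.1,1,0,0,0,1,-0.5,0.1,1,0,0,0,0,0,0,1,0,0,0,0,0,0,1]'

```text
t: 2.12
position: [0.5908, -0.1983, 0.3861]
eef_rot: [-180.0, 0.1, -2.0]
contact_force: [0.1, 0.1, 0.5]
gripper_width: 0.0854
grip_force: 0.0
```

Run:
```python
from h import *
s=sensors.get_state();print(s['position'],s['eef_rot'],s['t'])
im,P,T,f,c=cam('wrist');np.savez('w1.npz',im=im,P=P,T=T,f=f,cx=c['cx'],cy=c['cy']);cv2.imwrite('pics/w1.png',im)
```

```text
[ 0.59082221 -0.19829622  0.3861389 ] [-1.79989910e+02  5.33954576e-02 -1.97303962e+00] 2.1167
```

View pics/w1.png

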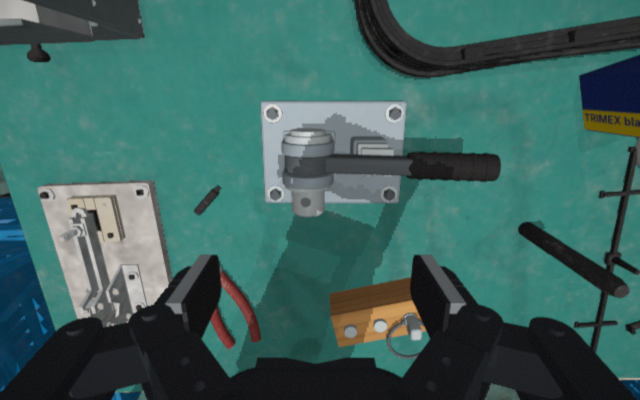

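Run:
```python
from h import *
a=np.load('w1.npz');im=a['im'];P=a['P'];T=a['T'];f=a['f']
g=cv2.cvtColor(im,6)
print(f,T.round(3))
print(g[192:220:2,286:328:2])
print((P[192:222:3,286:328:3,2]*1000).round(0))
X,Y,Z=P[...,0],P[...,1],P[...,2]
def st(n,m): print(n,m.sum(),P[m].mean(0).round(4),P[m].min(0).round(4),P[m].max(0).round(4))
roi=np.zeros(Z.shape,bool);roi[195:220,280:335]=1
st('shaft',roi&(Z>.066))
roi[:]=0;roi[95:210,250:415]=1
m=roi&(Z>.005)&(Z<.015);r=cv2.minAreaRect((P[m][:,:2]*1000).astype(np.float32));print('plate',r)
roi[:]=0;roi[270:360,320:430]=1
m=roi&(Z>.04)&(Z<.048)&(X<.45);print('block',cv2.minAreaRect((P[m][:,:2]*1000).astype(np.float32)))
st('pin',roi&(Z>.066))
# bolts
def ray(u,v,z):
  d=T[:3,:3]@[(u-a['cx'])/f,(v-a['cy'])/f,1]; return (T[:3,3]+d*(z-T[2,3])/d[2]).round(4)
B=[ray(u,v,.012)for u,v in((273,114),(396,113),(276,194),(390,194))];print(B,np.mean(B,0))
print('plate corners',ray(262,102,.01),ray(406,101,.01),ray(265,204,.01),ray(400,203,.01))
print('hole',ray(305,202,.086))
```

```text
328.3954873308364 [[-0.034 -0.953 -0.302  0.669]
 [-0.999  0.033  0.01  -0.202]
 [ 0.     0.303 -0.953  0.356]
 [ 0.     0.     0.     1.   ]]
[[162 163 154 108 122 123 129 131 135 134 136 137 137 134 132 127 121 115
  106 121 160]
 [162 162 157 105 113 118 122 128 132 133 135 138 140 133 130 126 121 115
  106 124 161]
 [162 163 157 116 110 120 124 125 130 132 132 137 139 133 130 126 121 116
  107 125 161]
 [162 162 158 127 112 120 125 128 107  93  98 113 134 131 130 127 122 116
  108 124 161]
 [160 159 156 127 112 119 126 117  86  86  86  86 110 132 131 127 122 116
  107 123 162]
 [131 132 128 111 110 121 125 113  86  85  85  84  99 134 130 127 123 117
  106 112 138]
 [105 105 105  93 111 121 125 122  89  84  85  83 116 133 131 126 123 117
  108 101 112]
 [108 108 107  97 107 117 124 128 117  94  93 119 139 132 130 127 122 115
  107  99 107]
 [110 107 108  98 109 119 124 127 129 131 134 139 136 134 130 127 121 115
  104  94 108]
 [109 108 108  98 111 118 123 126 130 130 135 139 136 132 130 134 144 118
  104  88  94]
 [107 108 108 105 107 117 122 125 129 131 134 138 134 131 129 137 1
[... 900 characters left out ...]
-0.1919  0.0833] [ 0.5635 -0.2063  0.0664] [ 0.5842 -0.1769  0.0888]
plate ((604.2362060546875, -217.52346801757812), (150.04220581054688, 109.77684020996094), 87.98650360107422)
block ((415.6439514160156, -264.3398132324219), (46.15572738647461, 101.82958221435547), 10.361169815063477)
pin 1340 [ 0.5715 -0.2442  0.2296] [ 0.4153 -0.3045  0.0661] [ 0.6089 -0.2042  0.2943]
[array([ 0.6477, -0.1578,  0.012 ]), array([ 0.6443, -0.2829,  0.012 ]), array([ 0.5623, -0.1548,  0.012 ]), array([ 0.558 , -0.2798,  0.012 ])] [ 0.603075 -0.218825  0.012   ]
plate corners [ 0.6597 -0.1473  0.01  ] [ 0.6557 -0.293   0.01  ] [ 0.5505 -0.1415  0.01  ] [ 0.5465 -0.2917  0.01  ]
hole [ 0.5771 -0.1895  0.086 ]
```

Run:
```python
from h import *
from scipy.optimize import least_squares
a=np.load('w1.npz');P=a['P'];T=a['T'];f=a['f'];g=cv2.cvtColor(a['im'],6)
yaw=np.radians(-2);ex=np.array([np.cos(yaw),np.sin(yaw)]);ey=np.array([-ex[1],ex[0]])
q=P[194:216,292:324].reshape(-1,3);q=q[(q[:,2]>.078)]
s=q[:,:2]@ex;w=q[:,:2]@ey
r=least_squares(lambda p:np.hypot(w-p[0],q[:,2]-p[1])-.015,[w.mean(),.072],loss='soft_l1',f_scale=.002)
w0=r.x[0];print('axis w,z',r.x,'smin',np.sort(s)[:10])
# hole dark pixels
m=(g[194:212,298:314]<104);v,u=np.nonzero(m);u=u.mean()+298;v=v.mean()+194;print('px',u,v,m.sum())
C=T[:3,3];d=T[:3,:3]@[(u-a['cx'])/f,(v-a['cy'])/f,1]
# intersect cylinder
for z in(.0865,):
  p=C+d*(z-C[2])/d[2];print('hole',p,'s',p[:2]@ex,'off',p[:2]@ey-w0,'roll',np.arcsin((p[:2]@ey-w0)/.015))
def ray(u,v,z):
  d=T[:3,:3]@[(u-a['cx'])/f,(v-a['cy'])/f,1]; return C+d*(z-C[2])/d[2]
e=ray(307.5,214.8,.0865)
print('end s',e[:2]@ex,'-> hole s',e[:2]@ex+.014)
h=p[:2]@ex; print('cross hole world est',h*ex+w0*ey, 'plate-centre frame',)
pc=np.array([.6036,-.218]);print('w plate',pc@ey)
```

```text
axis w,z [-0.17151729  0.07204894] smin [0.57019364 0.57021856 0.57049559 0.57062004 0.57064959 0.57076133
 0.5709406  0.57098823 0.57114395 0.57131594]
px 305.18840579710144 201.94202898550725 69
hole [ 0.57735393 -0.18967617  0.0865    ] s 0.5836218226906748 off 0.0021060246071773203 roll 0.14086706173106908
end s 0.5717154409509235 -> hole s 0.5857154409509235
cross hole world est [ 0.57728043 -0.19178092] plate-centre frame
w plate -0.1968018640805333
```

Call:
move_arm --targets '[0,0,0,-2.4,1.5,1.2,1,0,0,0,-2.4,1.5,1.2,1,0,0,0,-2.4,1.5,1.2,1,0,0,0,-2.4,1.5,1.2,1,0,0,0,-2.4,1.5,1.2,1,0,0,0,-2.4,1.5,1.2,1,0,0,0,-2.4,1.5,1.2,1,0,0,0,0,0,0,1,0,0,0,0,0,0,1]'

```text
t: 2.92
position: [0.4176, -0.2984, 0.3027]
eef_rot: [-180.0, 0.0, -2.2]
contact_force: [0.8, -0.4, 1.1]
gripper_width: 0.0856
grip_force: 0.0
```

Run:
```python
from h import *
s=sensors.get_state();print(s['position'],s['eef_rot'],s['t'],s['contact_force'])
im,P,T,f,c=cam('wrist');np.savez('w2.npz',im=im,P=P,T=T,f=f,cx=c['cx'],cy=c['cy']);cv2.imwrite('pics/w2.png',im)
```

```text
[ 0.41760907 -0.29843065  0.30272966] [-1.79987012e+02  2.04065413e-02 -2.20363684e+00] 2.9167 [ 0.83099189 -0.43686247  1.11634908]
```

View pics/w2.png

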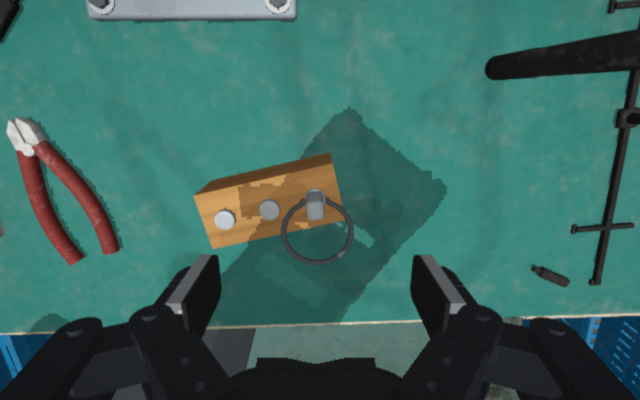

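Run:
```python
from h import *
a=np.load('w2.npz');P=a['P'];T=a['T'];f=a['f'];im=a['im'];g=cv2.cvtColor(im,6)
C=T[:3,3]
def ray(u,v,z):
  d=T[:3,:3]@[(u-a['cx'])/f,(v-a['cy'])/f,1]; return C+d*(z-C[2])/d[2]
R_=np.zeros(g.shape,bool);R_[183:270,270:365]=1
m=R_&(P[...,2]>.0665);v,u=np.nonzero(m);print('pin top px',m.sum(),u.min(),u.max(),v.min(),v.max(),P[m].mean(0),np.percentile(P[m],[2,98],axis=0), cv2.minAreaRect((P[m][:,:2]*1000).astype(np.float32)))
m=R_&(P[...,2]>.047)&(P[...,2]<.057)&(P[...,0]<.397)
q=P[m];s=np.linalg.lstsq(np.c_[2*q[:,:2],np.ones(len(q))],(q[:,:2]**2).sum(1),rcond=None)[0];print('ring',m.sum(),s[:2],np.sqrt(s[2]+s[:2]@s[:2]),q[:,2].mean(),q.min(0))
hd=P[...,2]
for c in((225,219),(269,210)): print('spare',ray(*c,.05))
print(ray(315,193,.0715),ray(315.5,205,.072))
print((hd[186:222:2,302:330:2]*1000).round(0)); print(g[186:222:2,302:330:2])
```

```text
pin top px 380 306 324 197 219 [ 0.42287263 -0.29889167  0.07181168] [[ 0.41584413 -0.3045663   0.06721872]
 [ 0.42879358 -0.29319929  0.07386675]] ((422.3961181640625, -299.00830078125), (11.970471382141113, 13.86227035522461), 87.43984985351562)
ring 534 [ 0.39709508 -0.2994617 ] 0.024432460380758206 0.05133052746553849 [ 0.37064352 -0.32595084  0.04865976]
spare [ 0.40942153 -0.23301677  0.05      ]
spare [ 0.41513439 -0.26553598  0.05      ]
[ 0.43333627 -0.29942434  0.0715    ] [ 0.42536873 -0.29943853  0.072     ]
[[44. 45. 44. 45. 45. 44. 43. 45. 45. 44. 44. 44. 45. 44.]
 [43. 44. 44. 44. 44. 45. 48. 47. 45. 44. 45. 44. 44. 45.]
 [44. 44. 44. 44. 47. 47. 47. 50. 50. 48. 45. 45. 44. 45.]
 [45. 44. 45. 52. 54. 54. 55. 54. 56. 55. 50. 44. 46. 43.]
 [44. 45. 47. 56. 58. 58. 59. 60. 59. 57. 55. 52. 44. 44.]
 [44. 45. 54. 62. 63. 63. 62. 64. 64. 63. 61. 52. 45. 44.]
 [50. 50. 61. 65. 68. 68. 68. 67. 69. 67. 64. 54. 51. 51.]
 [52. 52. 65. 68. 71. 70. 70. 70. 70. 70. 68. 55. 52. 52.]
 [51. 52. 70. 72. 72. 72. 72. 72. 73. 72. 71. 54. 53. 53.]
 [52. 50. 70. 72. 73. 72. 73. 73. 72. 72. 7
[... 851 characters left out ...]
8  78  87  92  93  95  96  94  89  83 116  62  65]
 [ 64  70  76  88  96  97 100 102 103  94  83 124  69  65]
 [ 68  68  84 110 119 123 127 129 128 121 102 110  62  68]
 [ 67  72 102 127 135 139 141 138 138 133 114 103  91  68]
 [ 78 102 109 134 146 145 142 143 144 133 118  90 105 102]
 [107 107 108 135 143 141 142 143 142 138 120  92 102 100]
 [107 106 104 130 140 142 141 140 143 139 124  90  96  97]
 [104 102 100 129 139 139 141 141 141 141 128  91 100 102]
 [ 97  96  97 127 136 139 139 141 143 139 127  96 104 104]
 [ 94  94  94 124 135 137 140 142 140 135 127 100 104 105]
 [100 100 102 118 129 135 134 130 128 125 113 104 104 105]
 [102 102 103 105 112 117 111 112 109 108 106 105 106 105]]
```

Call:
move_arm --targets '[0,0,0,0.3,0.05,1.5,1,0,0,0,0.2,0,1.5,1,0,0,0,0,0,1.5,1,0,0,0,0,0,1.5,1,0,0,0,0,0,1.0,1,0,0,0,0,0,0.3,1,0,0,0,0,0,0,-1,0,0,0,0,0,0,-1,0,0,0,0,0,0,-1,0,0,0,0,0,0,-1,0,0,0,0,0,0,-1,0,0,0,0,0,0,-1]' --force 60

```text
t: 3.97
position: [0.4242, -0.2982, 0.23]
eef_rot: [180.0, -0.0, -2.0]
contact_force: [-0.2, 1.2, 0.3]
gripper_width: 0.0125
grip_force: 3.1
```

Call:
move_arm --targets '[0,0,0,0,0,0,-1,0,0,0,0,0,0,-1,0,0,0,0,0,0,-1,0,0,0,0,0,0,-1]'

```text
t: 4.3
position: [0.4243, -0.2982, 0.2301]
eef_rot: [180.0, -0.0, -2.0]
contact_force: [-1.9, 0.6, 5.9]
gripper_width: 0.0099
grip_force: 59.0
```

Call:
move_arm --targets '[0,0,0,0,0,-0.5,-1,0,0,0,0,0,-1,-1,0,0,0,0,0,-1.5,-1,0,0,0,0,0,-1.5,-1,0,0,0,0,0,-1.5,-1,0,0,0,0,0,-1.5,-1,0,0,0,0,0,-1.5,-1,0,0,0,0,0,-1.5,-1,0,0,0,0,0,-1,-1,0,0,0,0,0,0,-1]'

```text
t: 5.13
position: [0.4243, -0.2982, 0.3472]
eef_rot: [179.9, -0.2, -2.0]
contact_force: [-0.9, 0.3, -1.9]
gripper_width: 0.0101
grip_force: 58.5
```

Call:
move_arm --targets '[0,0,0,1,-0.6,0,-1,0,0,0,2,-1.6,0,-1,0,0,0,2,-1.6,0,-1,0,0,0,2,-1.6,0,-1,0,0,0,2,-1.6,0,-1,0,0,0,2,-1.6,0,-1,0,0,0,2,-1.6,0,-1,0,0,0,1.1,-0.8,0,-1,0,0,0,1,-0.4,0,-1,0,0,0,0,0,0,-1,0,0,0,0,0,0,-1]'

```text
t: 6.05
position: [0.5793, -0.189, 0.3434]
eef_rot: [-180.0, 0.1, -2.0]
contact_force: [-0.1, -1.3, -0.6]
gripper_width: 0.0102
grip_force: 58.6
```

Run:
```python
from h import *
s=sensors.get_state();print(s['position'],s['eef_rot'],s['t'],s['contact_force'],s['gripper_width'])
im,P,T,f,c=cam('wrist');np.savez('w3.npz',im=im,P=P,T=T,f=f,cx=c['cx'],cy=c['cy'],pos=s['position'])
o=cv2.resize(im[140:340,220:420],None,fx=3,fy=3,interpolation=2);cv2.imwrite('pics/w3.png',o)
```

```text
[ 0.57932398 -0.18899138  0.34339723] [-1.79964814e+02  1.03353304e-01 -1.97281817e+00] 6.05 [-0.05463406 -1.32782015 -0.59283138] 0.010150515223679372
```

View pics/w3.png

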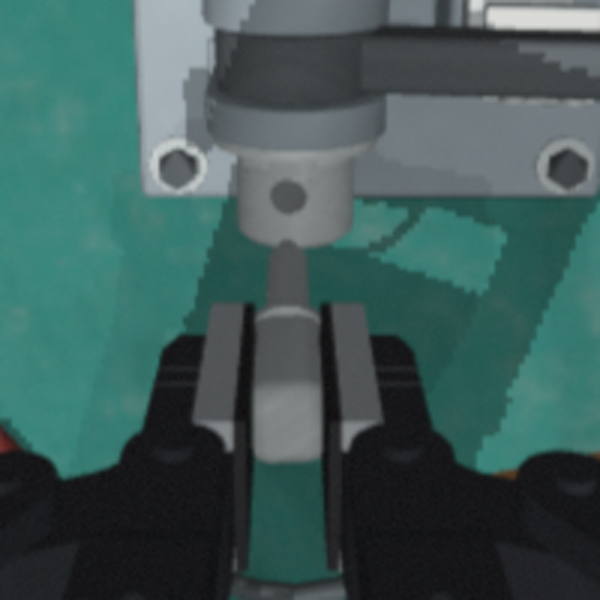

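Run:
```python
from h import *
from scipy.optimize import least_squares
a=np.load('w3.npz');P=a['P'];T=a['T'];f=a['f'];g=cv2.cvtColor(a['im'],6);C=T[:3,3]
def ray(u,v,z):
  d=T[:3,:3]@[(u-a['cx'])/f,(v-a['cy'])/f,1]; return C+d*(z-C[2])/d[2]
yaw=np.radians(-2);ex=np.array([np.cos(yaw),np.sin(yaw)]);ey=np.array([-ex[1],ex[0]])
q=P[194:218,300:338].reshape(-1,3);q=q[(q[:,2]>.078)&(q[:,2]<.09)]
s=q[:,:2]@ex;w=q[:,:2]@ey
r=least_squares(lambda p:np.hypot(w-p[0],q[:,2]-p[1])-.015,[w.mean(),.072],loss='soft_l1',f_scale=.002)
print('axis',r.x)
print(g[196:216:1,306:328:2])
m=np.zeros(g.shape,bool);m[198:214,308:326]=g[198:214,308:326]<105;v,u=np.nonzero(m);print(u.mean(),v.mean(),u.min(),u.max(),v.min(),v.max())
p=ray(u.mean(),v.mean(),.087);print('hole',p,'s',p[:2]@ex,'off',p[:2]@ey-r.x[0])
e=ray(318,222,.072);print('end s(lower)',e[:2]@ex)
print((P[216:250:3,308:326:2,2]*1000).round(0))
print('nose',ray(316,221,.117)[:2]@np.c_[ex,ey], P[228:240,315:317].mean((0,1)))
m=(P[215:300,300:332,2]>.1);print(P[215:300,300:332][m].min(0))
rows=[]
for v in range(222,240,2):
  k=np.nonzero((P[v,300:335,2]>.1)&(P[v,300:335,2]<.17))[0]
  if len(k): pp=P[v,300+k[0]:300+k[-1]+1]; print(v,300+k[0],300+k[-1],np.nanmean(pp,0).round(4),(np.nanmean(pp,0)[:2]@np.c_[ex,ey]).round(4))
```

```text
axis [-0.17137093  0.07205556]
[[120 129 128 130 131 132 134 140 137 132 131]
 [119 124 127 130 132 133 134 139 136 132 129]
 [120 123 127 131 130 132 135 139 136 133 129]
 [122 124 127 129 120 121 138 141 134 130 127]
 [122 126 129 117 101 102 122 135 131 129 128]
 [120 127 124  98  86  86  92 120 132 129 129]
 [121 126 115  87  84  85  84 100 130 129 130]
 [123 125 103  83  85  84  84  87 126 131 130]
 [123 125  97  85  84  84  84  82 118 133 130]
 [122 125  95  86  84  83  83  82 111 132 130]
 [122 125 102  86  84  84  82  81 116 133 129]
 [121 124 112  85  85  85  82  81 125 132 129]
 [122 125 121  88  84  84  82  86 131 131 130]
 [121 124 125  97  86  83  84 103 133 130 129]
 [120 125 127 116  93  87 107 126 136 131 128]
 [120 125 126 127 116 110 127 135 135 132 128]
 [121 123 126 129 129 128 135 135 134 132 129]
 [120 123 126 128 131 133 137 135 133 131 129]
 [119 123 126 129 131 133 137 136 133 130 127]
 [118 123 126 128 129 133 134 135 132 130 128]]
315.50485436893206 205.1359223300971 310 321 200 210
hole [ 0.57760981 -0.18956702  0.087     ] s 0.5838737422100035 off 0.00207
[... 533 characters left out ...]
165. 164. 164. 163. 164. 165. 164. 162.]
 [168. 168. 168. 168. 167. 167. 168. 168. 167.]]
nose [ 0.58366638 -0.16960254] [ 0.58064053 -0.18965217  0.14337347]
[ 0.5684976  -0.19713822  0.11741636]
222 312 319 [ 0.5806 -0.1897  0.1265] [ 0.5869 -0.1693]
224 310 321 [ 0.5801 -0.1896  0.1283] [ 0.5863 -0.1693]
226 310 321 [ 0.5801 -0.1896  0.1315] [ 0.5864 -0.1693]
228 309 322 [ 0.5796 -0.1896  0.1333] [ 0.5859 -0.1693]
230 309 322 [ 0.5798 -0.1896  0.1366] [ 0.586  -0.1693]
232 309 322 [ 0.5799 -0.1896  0.1397] [ 0.5861 -0.1693]
234 309 322 [ 0.5797 -0.1896  0.1422] [ 0.586  -0.1693]
236 309 322 [ 0.5798 -0.1896  0.145 ] [ 0.5861 -0.1693]
238 309 322 [ 0.5798 -0.1896  0.1475] [ 0.586  -0.1693]
```

Call:
move_arm --targets '[0,0,0,0.1,0,0.7,-1,0,0,0,0,0,0.7,-1,0,0,0,0,0,0.7,-1,0,0,0,0,0,0.5,-1,0,0,0,0,0,0,-1,0,0,0,0,0,0,-1]'

```text
t: 6.6
position: [0.58, -0.1897, 0.3183]
eef_rot: [-180.0, 0.0, -2.0]
contact_force: [0.1, -0.1, -0.6]
gripper_width: 0.0104
grip_force: 58.6
```

Call:
move_arm --targets '[0,0,0,0,0,0.1,-1,0,0,0,0,0,0.1,-1,0,0,0,0,0,0.1,-1,0,0,0,0,0,0.1,-1,0,0,0,0,0,0,-1]'

```text
t: 7.02
position: [0.5801, -0.1895, 0.3145]
eef_rot: [-180.0, 0.0, -2.0]
contact_force: [-0.4, 0.8, -1.2]
gripper_width: 0.0101
grip_force: 58.6
```

Call:
move_arm --targets '[0,0,0,0,0,0.1,-1,0,0,0,0,0,0.1,-1,0,0,0,0,0,0,-1,0,0,0,0,0,0,-1]'

```text
t: 7.35
position: [0.5801, -0.1895, 0.3126]
eef_rot: [-180.0, 0.0, -2.0]
contact_force: [0.2, 0.2, -1.2]
gripper_width: 0.0102
grip_force: 58.6
```

Call:
move_arm --targets '[0,0,0,0,0,0.1,-1,0,0,0,0,0,0,-1,0,0,0,0,0,0,-1]'

```text
t: 7.6
position: [0.5801, -0.1896, 0.3116]
eef_rot: [-180.0, 0.0, -2.0]
contact_force: [0.4, -0.2, -0.3]
gripper_width: 0.01
grip_force: 58.6
```

Call:
move_arm --targets '[0,0,0,0,0,0.1,-1,0,0,0,0,0,0,-1,0,0,0,0,0,0,-1]'

```text
t: 7.85
position: [0.5801, -0.1896, 0.3106]
eef_rot: [-180.0, 0.0, -2.0]
contact_force: [0.7, 0.3, -0.4]
gripper_width: 0.0101
grip_force: 58.6
```

Call:
move_arm --targets '[0,0,0,0,0,0.1,-1,0,0,0,0,0,0,-1,0,0,0,0,0,0,-1]'

```text
t: 8.1
position: [0.5801, -0.1895, 0.3096]
eef_rot: [-180.0, 0.0, -2.0]
contact_force: [0.6, 0.6, -1.0]
gripper_width: 0.0104
grip_force: 58.6
```

Call:
move_arm --targets '[0,0,0,0,0,0.1,-1,0,0,0,0,0,0,-1,0,0,0,0,0,0,-1]'

```text
t: 8.35
position: [0.5801, -0.1895, 0.3086]
eef_rot: [-180.0, 0.0, -2.0]
contact_force: [0.2, 0.0, -0.9]
gripper_width: 0.0103
grip_force: 58.6
```

Run:
```python
from h import *
im,P,T,f,c=cam('wrist')
o=cv2.resize(im[150:310,230:400],None,fx=3.5,fy=3.5,interpolation=2);cv2.imwrite('pics/w4.png',o)
```

```text
(no output)
```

View pics/w4.png

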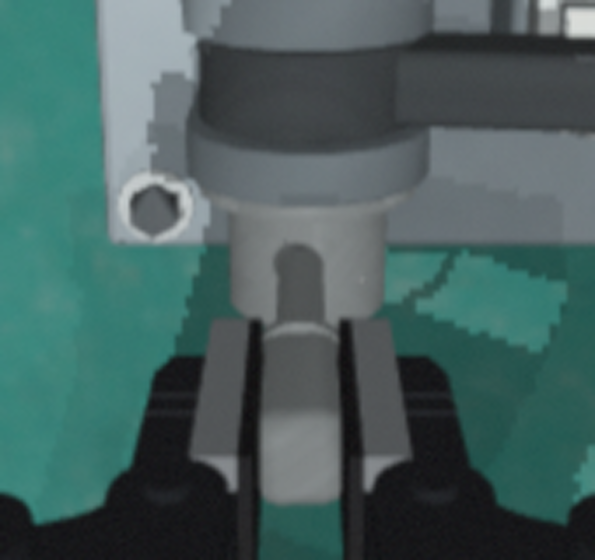

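Call:
move_arm --targets '[0,0,0,0,0.1,0,-1,0,0,0,0,0.1,0,-1,0,0,0,0,0,0.1,-1,0,0,0,0,0,0,-1,0,0,0,0,0,0,-1]'

```text
t: 8.82
position: [0.5801, -0.1914, 0.3078]
eef_rot: [-180.0, -0.0, -2.0]
contact_force: [-0.4, 0.8, 0.9]
gripper_width: 0.0104
grip_force: 58.9
```

Call:
move_arm --targets '[0,0,0,0,0,0.1,-1,0,0,0,0,0,0,-1,0,0,0,0,0,0,-1]'

```text
t: 9.07
position: [0.5801, -0.1914, 0.3067]
eef_rot: [-180.0, -0.0, -2.0]
contact_force: [0.9, 2.4, 3.1]
gripper_width: 0.01
grip_force: 58.9
```

Call:
move_arm --targets '[0,0,0,0,0,0.1,-1,0,0,0,0,0,0,-1,0,0,0,0,0,0,-1]'

```text
t: 9.32
position: [0.58, -0.1915, 0.3055]
eef_rot: [-180.0, 0.0, -2.0]
contact_force: [0.7, 3.5, 1.3]
gripper_width: 0.0106
grip_force: 58.9
```

Call:
move_arm --targets '[0,0,0,0,0,0.1,-1,0,0,0,0,0,0,-1,0,0,0,0,0,0,-1]'

```text
t: 9.57
position: [0.5801, -0.1916, 0.3049]
eef_rot: [180.0, -0.0, -2.0]
contact_force: [0.4, 2.4, 4.0]
gripper_width: 0.0102
grip_force: 59.3
```

Call:
move_arm --targets '[0,0,0,0,0,0.1,-1,0,0,0,0,0,0,-1,0,0,0,0,0,0,-1]'

```text
t: 9.82
position: [0.58, -0.1914, 0.303]
eef_rot: [-180.0, 0.1, -2.0]
contact_force: [1.6, 4.3, -2.7]
gripper_width: 0.0099
grip_force: 58.7
```

Call:
move_arm --targets '[0,0,0,0,0,0.1,-1,0,0,0,0,0,0,-1,0,0,0,0,0,0,-1]'

```text
t: 10.07
position: [0.58, -0.1915, 0.3024]
eef_rot: [-180.0, 0.0, -2.0]
contact_force: [0.7, 4.3, -0.7]
gripper_width: 0.0102
grip_force: 58.8
```

Call:
move_arm --targets '[0,0,0,0,0,0.1,-1,0,0,0,0,0,0,-1,0,0,0,0,0,0,-1]'

```text
t: 10.32
position: [0.58, -0.1915, 0.3016]
eef_rot: [-180.0, 0.0, -2.0]
contact_force: [0.3, 4.7, -0.5]
gripper_width: 0.0102
grip_force: 59.1
```

Call:
move_arm --targets '[0,0,0,0,0,0.1,-1,0,0,0,0,0,0.1,-1,0,0,0,0,0,0.1,-1,0,0,0,0,0,0,-1,0,0,0,0,0,0,-1]'

```text
t: 10.73
position: [0.58, -0.1915, 0.2985]
eef_rot: [-180.0, 0.0, -2.0]
contact_force: [-0.2, 2.9, -0.3]
gripper_width: 0.0098
grip_force: 59.0
```

Call:
move_arm --targets '[0,0,0,0,0,0.1,-1,0,0,0,0,0,0.1,-1,0,0,0,0,0,0.1,-1,0,0,0,0,0,0,-1,0,0,0,0,0,0,-1]'

```text
t: 11.15
position: [0.58, -0.1915, 0.2954]
eef_rot: [-180.0, 0.0, -2.0]
contact_force: [1.1, 3.5, -0.9]
gripper_width: 0.0105
grip_force: 59.0
```

Call:
move_arm --targets '[0,0,0,0,0,0.1,-1,0,0,0,0,0,0.1,-1,0,0,0,0,0,0.1,-1,0,0,0,0,0,0.1,-1,0,0,0,0,0,0.1,-1,0,0,0,0,0,0,-1,0,0,0,0,0,0,-1]'

```text
t: 11.73
position: [0.58, -0.1916, 0.2904]
eef_rot: [-180.0, 0.0, -2.0]
contact_force: [0.6, 3.1, -0.9]
gripper_width: 0.0104
grip_force: 58.9
```

Call:
move_arm --targets '[0,0,0,0,0,0.1,-1,0,0,0,0,0,0.1,-1,0,0,0,0,0,0.1,-1,0,0,0,0,0,0.1,-1,0,0,0,0,0,0.1,-1,0,0,0,0,0,0,-1,0,0,0,0,0,0,-1]'

```text
t: 12.32
position: [0.58, -0.1915, 0.2854]
eef_rot: [-180.0, 0.0, -2.0]
contact_force: [0.6, 3.9, -0.4]
gripper_width: 0.0104
grip_force: 58.9
```

Call:
move_arm --targets '[0,0,0,0,0,0.1,-1,0,0,0,0,0,0.1,-1,0,0,0,0,0,0.1,-1,0,0,0,0,0,0.1,-1,0,0,0,0,0,0.1,-1,0,0,0,0,0,0.1,-1,0,0,0,0,0,0.1,-1,0,0,0,0,0,0.1,-1,0,0,0,0,0,0,-1,0,0,0,0,0,0,-1]'

```text
t: 13.15
position: [0.58, -0.1916, 0.2774]
eef_rot: [-180.0, 0.0, -2.0]
contact_force: [0.6, 3.8, -0.0]
gripper_width: 0.0101
grip_force: 58.9
```

Call:
move_arm --targets '[0,0,0,0,0,0.1,-1,0,0,0,0,0,0.1,-1,0,0,0,0,0,0,-1,0,0,0,0,0,0,-1]'

```text
t: 13.48
position: [0.58, -0.1915, 0.2755]
eef_rot: [-180.0, 0.0, -2.0]
contact_force: [1.1, 3.9, 0.3]
gripper_width: 0.0105
grip_force: 59.0
```

Call:
move_arm --targets '[0,0,0,0,0,0.1,-1,0,0,0,0,0,0,-1,0,0,0,0,0,0,-1]'

```text
t: 13.73
position: [0.58, -0.1915, 0.2746]
eef_rot: [-180.0, 0.0, -2.0]
contact_force: [0.3, 2.9, 0.1]
gripper_width: 0.0103
grip_force: 59.0
```

Call:
move_arm --targets '[0,0,0,0,0,0.05,-1,0,0,0,0,0,0,-1,0,0,0,0,0,0,-1]'

```text
t: 13.98
position: [0.58, -0.1915, 0.2742]
eef_rot: [-180.0, -0.0, -2.0]
contact_force: [0.3, 4.2, 1.0]
gripper_width: 0.0106
grip_force: 59.2
```

Call:
move_arm --targets '[0,0,0,0,0,0.05,-1,0,0,0,0,0,0,-1,0,0,0,0,0,0,-1]'

```text
t: 14.23
position: [0.58, -0.1916, 0.2737]
eef_rot: [-180.0, 0.0, -2.0]
contact_force: [0.5, 3.3, 1.6]
gripper_width: 0.0099
grip_force: 59.2
```

Call:
move_arm --targets '[0,0,0,0,0,0.05,-1,0,0,0,0,0,0,-1,0,0,0,0,0,0,-1]'

```text
t: 14.48
position: [0.58, -0.1915, 0.2732]
eef_rot: [-180.0, 0.0, -2.0]
contact_force: [0.7, 3.9, 1.8]
gripper_width: 0.0101
grip_force: 59.3
```

Call:
move_arm --targets '[0,0,0,0,0,0.05,-1,0,0,0,0,0,0,-1,0,0,0,0,0,0,-1]'

```text
t: 14.73
position: [0.5801, -0.1916, 0.2731]
eef_rot: [180.0, -0.0, -2.0]
contact_force: [0.1, 4.3, 6.2]
gripper_width: 0.0102
grip_force: 59.8
```

Call:
move_arm --targets '[0,0,0,0,0,0,-0.4,0,0,0,0,0,0,-0.4,0,0,0,0,0,0,-0.4,0,0,0,0,0,0,-0.4,0,0,0,0,0,-0.5,-0.4,0,0,0,0,0,-1.5,-0.4,0,0,0,0,0,-2,-0.4,0,0,0,0,0,-2,-0.4,0,0,0,0,0,0,-0.4]'

```text
t: 15.48
position: [0.5804, -0.1918, 0.3372]
eef_rot: [179.9, -0.3, -2.0]
contact_force: [0.3, -0.1, 1.3]
gripper_width: 0.0256
grip_force: 0.0
```

Run:
```python
from h import *
s=sensors.get_state();print(s['position'],s['gripper_width'],s['contact_force'])
im,P,T,f,c=cam('wrist');np.savez('w5.npz',im=im,P=P,T=T,f=f,cx=c['cx'],cy=c['cy'])
o=cv2.resize(im[150:350,220:420],None,fx=2.9,fy=2.9,interpolation=2);cv2.imwrite('pics/w5.png',o)
```

```text
[ 0.58040816 -0.19175914  0.33721262] 0.025615853260363124 [ 0.33044801 -0.05509218  1.30469629]
```

View pics/w5.png

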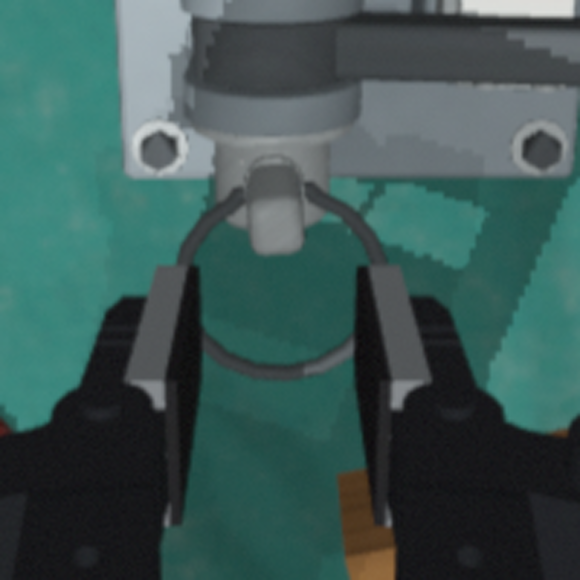

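Run:
```python
from h import *
a=np.load('w5.npz');P=a['P']
yaw=np.radians(-2);E=np.array([[np.cos(yaw),-np.sin(yaw)],[np.sin(yaw),np.cos(yaw)]])
q=P[200:285,285:350].reshape(-1,3)
t=q[(q[:,2]>.112)&(q[:,2]<.122)];print('top',len(t),np.median(t,0),(t[:,:2].mean(0)@E))
r=q[(q[:,2]>.085)&(q[:,2]<.1)&(q[:,0]<.557)];rs=r[:,:2]@E
i=rs[:,0]<np.percentile(rs[:,0],60);print('loop',len(r),rs.min(0),rs.max(0),r[i][:,2].mean());
k=np.argsort(rs[:,0])[:15];print(np.c_[rs[k],r[k,2]].mean(0))
print('tcp',np.array([.5804,-.1918])@E)
```

```text
top 361 [ 0.57833572 -0.19260144  0.11520072] [ 0.58466182 -0.17227235]
loop 323 [ 0.53253855 -0.19152542] [ 0.54692711 -0.15406251] 0.09391744421790105
[ 0.5332496  -0.17296168  0.09390376]
tcp [ 0.58674016 -0.17142749]
```

Call:
move_arm --targets '[0,0,0,-1.5,0.1,0,-1,0,0,0,-1.6,0,0,-1,0,0,0,-1.6,0,0,-1,0,0,0,0,0,1.5,-1,0,0,0,0,0,1.5,-1,0,0,0,0,0,1.5,-1,0,0,0,0,0,1.5,-1,0,0,0,0,0,0.5,-1,0,0,0,0,0,0,-1]'

```text
t: 16.28
position: [0.5327, -0.1908, 0.2662]
eef_rot: [-179.9, 0.2, -2.0]
contact_force: [-1.0, 0.4, 1.7]
gripper_width: -0.0001
grip_force: 0.9
```

Call:
move_arm --targets '[0,0,0,0,0,0.3,-1,0,0,0,0,0,0.3,-1,0,0,0,0,0,0.3,-1,0,0,0,0,0,0.3,-1,0,0,0,0,0,0,-1]'

```text
t: 16.7
position: [0.5331, -0.1909, 0.2554]
eef_rot: [180.0, -0.0, -2.0]
contact_force: [0.7, -0.5, 1.4]
gripper_width: 0.0001
grip_force: 0.8
```

Call:
move_arm --targets '[0,0,0,0,0,0.3,-1,0,0,0,0,0,0.3,-1,0,0,0,0.1,0,0.3,-1,0,0,0,0.1,0,0.3,-1,0,0,0,0,0,0,-1]'

```text
t: 17.12
position: [0.535, -0.1909, 0.2429]
eef_rot: [-180.0, 0.1, -2.0]
contact_force: [0.3, 0.0, 1.6]
gripper_width: 0.0002
grip_force: 0.5
```

Call:
move_arm --targets '[0,0,0,0.1,0,0.3,-1,0,0,0,0.1,0,0.3,-1,0,0,0,0.1,0,0.2,-1,0,0,0,0,0,0,-1,0,0,0,0,0,0,-1]'

```text
t: 17.53
position: [0.538, -0.191, 0.2354]
eef_rot: [-180.0, 0.0, -2.0]
contact_force: [-0.5, -0.0, 0.4]
gripper_width: 0.0001
grip_force: 0.0
```

Run:
```python
from h import *
im,P,T,f,c=cam('wrist')
b,Q,*_=cam('scene')
o=np.zeros((400,800,3),np.uint8);o[:,:400]=cv2.resize(im[150:350,220:420],(400,400));o[:,400:]=cv2.resize(b[140:220,300:380],(400,400),interpolation=2);cv2.imwrite('pics/w6.png',o)
```

```text
(no output)
```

View pics/w6.png

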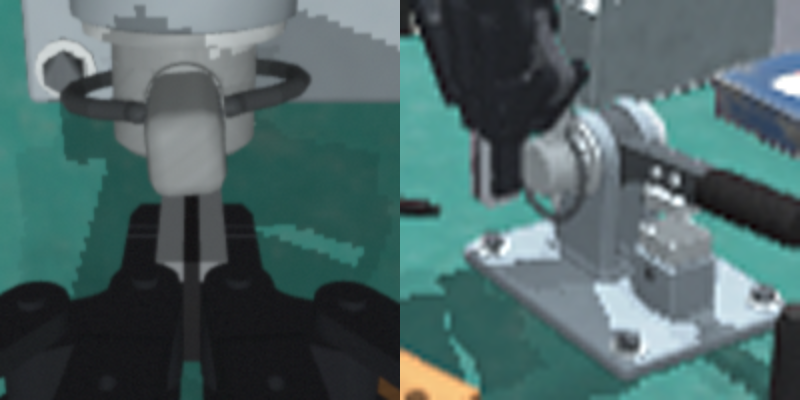

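The wrist view (left) shows the loop snapped down round the shaft: its wire passes either side of the grip at about (90,95) and (280,85). The scene view (right) shows the ring hanging below the shaft end at (565,200). I'll back away in -x, then up, and check.

Call:
move_arm --targets '[0,0,0,-1,0,0,-1,0,0,0,-1.5,0,-0.5,-1,0,0,0,-1.5,0,-2,-1,0,0,0,0,0,-3,-1,0,0,0,0,0,-3,-1,0,0,0,0,0,-2,-1,0,0,0,0,0,0,-1,0,0,0,0,0,0,-1]'

```text
t: 18.3
position: [0.498, -0.1896, 0.3417]
eef_rot: [180.0, -0.1, -2.0]
contact_force: [0.5, 0.9, -1.4]
gripper_width: 0.0002
grip_force: 0.0
```

Run:
```python
from h import *
yaw=np.radians(-2);E=np.array([[np.cos(yaw),-np.sin(yaw)],[np.sin(yaw),np.cos(yaw)]])
im,P,*_=cam('wrist');q=P.reshape(-1,3);w=q[:,:2]@E
t=q[(q[:,2]>.108)&(q[:,2]<.122)&(abs(w[:,0]-.5845)<.015)&(abs(w[:,1]+.172)<.012)];print('pin top',len(t),np.median(t,0),np.percentile(t[:,2],90),np.median(t[:,:2]@E,0))
b,Q,*_=cam('scene');q=Q.reshape(-1,3);w=q[:,:2]@E
r=q[(q[:,2]<.054)&(q[:,2]>.02)&(w[:,0]>.55)&(w[:,0]<.59)&(abs(w[:,1]+.172)<.03)];print('loop low',len(r),r.min(0),r.mean(0))
print(sensors.get_state()['position'],sensors.get_state()['contact_force'])
```

```text
pin top 504 [ 0.57738476 -0.1921336   0.11511636] 0.11620327776546502 [ 0.58390512 -0.17169887]
loop low 27 [ 0.56546034 -0.2110365   0.04253889] [ 0.56910026 -0.18963264  0.04717048]
[ 0.49786178 -0.18958863  0.33984337] [-0.68465622 -0.77554214 -1.24249078]
```

```bash
python3 -c "
from plant import job
print(job.close_job())"
```

```text
the job is handed in; nothing more can be done
None
```

The linch pin is fully home in the cross hole with its loop snapped shut below the shaft, the gripper has let go and backed clear, and the job was handed in at about 18 s; no verdict was returned.

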